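Zero the pour-over scale and start its timer

ROBOT

A 6-joint arm with a two-finger parallel gripper is mounted at the origin on the work surface. World frame = base frame: x ahead of the robot, y to its left, z up, the work surface at z = 0. Lengths are in mm, angles in rad, forces in N, time in s.
With the tool pointing down it reaches from about 350 to 875 mm from the base axis. Payload 4.2 kg.
Tool frame: the origin (TCP) lies midway between the tips of the shut fingers; the grasp point (between the pads) lies 19 mm behind it (arm.tcp_to_grasp is the distance from the TCP to the grasp point, in mm); z points along the fingers, y is the line along which they close (so a half turn about z gives the same grasp; the last joint's range is limited). The gripper opens to 85 mm and grips with 20 to 120 N. Pads are 22 mm wide; open, the fingers measure 114 mm over their backs; the gripper's body (76 mm by 85 mm) begins 54 mm behind the grasp point. The pads swing forward as they close: fully open they stand 13 mm farther back than shut.
Start: joints at [1.447, 0.385, 0.008, 0, -1.194, -0.259], TCP at [233.416, 579.755, 231.312] pointing down, gripper open.
Joint ranges: [-3.14, 3.14], [-1.21, 2.06], [-1.07, 1.41], [-3.16, 2.05], [-2.99, -0.16], [-3.1, 3.1]. Speed limits (rad/s): [2.79, 2.79, 3.14, 3.14, 3.14, 3.14].

INTERFACE

Orientations are given as a unit quaternion [x, y, z, w].
In Python, from bench import arm, get_image gives the robot as it stands.
- The arm moves only by the tool drive_tool, never from a script. Its argument "deltas" is a list of rows, each a list of 2 entries, a list of its own where there are three numbers: the shift along the tool's x, y, z in cm, then the turn, a rotation vector about the tool's x, y, z in degrees. In form: [[[x, y, z], [ax, ay, az]], ...]. A call has 1 to 12 rows; each row shifts and turns the commanded pose from where the row before left it, along the tool's axes as they then stand; what a row does not reach is not made up. A row lasts 1/10 s, in which the tool goes at most 50 mm and 8.59 degrees, less where a joint would pass 70% of its speed; a pose out of reach is approached as far as the arm can. A call with a gripper value outside its range is refused whole. "claw" is the finger opening in cm, from 0 to 8.54, set as the call begins (left out, the last holds). The fingers move at their own pace and stop on an object; the grip force is fixed at half the most. Time passes only in rows, so rows that do not move let the fingers close. It gives the time, the measured TCP pose, the force, the opening and the grip force at its end, in the units of the state.
- arm.read_state(): the state, without advancing time (a new reading comes with each control period).
- get_image(name): name is "scene" or "side" or "wrist"; returns a dict with "img" (420x560x3 uint8, red, green, blue), "fx", "fy", "cx", "cy" (pixels), "eye" and "orientation" of the camera in the world; the wrist camera has in their place "mount" (4x4, takes a point from camera to tool coordinates, whose origin is the TCP and whose axes are the flange's). Camera axes: x right, y down, z forward; pixel columns grow to the right and rows downward; lengths in mm; the calibration is good to about 2 mm. A picture is of the moment at which its call begins: read the wrist's pose just before it. There is no depth.
- arm.job_done(): hands the job in; it is judged then, once.
The state is a dict: "clock": time; "joints": joint angles; "joint_vel": joint speeds; "joint_efforts": joint torques, N m; "position": TCP position; "ee_rot": TCP orientation; "contact_force": force on the tool from outside, world axes, zero at the start; "wrist_torque": the same for the moment, N m; "gripper_width": finger opening in mm; "grasp_force": force on a finger pad.
Only numpy, scipy, OpenCV 4.12 (cv2) and the standard library are available. Lean on these libraries where they do the work, as an engineer would, in place of code of your own. Each camera call takes 0.05 s, during which the arm holds its last target. There are 200 camera calls.

TASK

Get the pour-over with the pale blue dripper ready to brew: on the scale that carries it, press the round white zero button with the fingertips and let it come back up, then push down the square green timer key, which stays down, and withdraw. Press slowly and gently, without ramming the keys against their end stops, and leave the keys of the other two scales alone; do not pick up, shift or knock over any scale or anything standing on them.

Things in the scene. Friction and masses are not known exactly. Their poses are not given: they have to be found in the camera images.
- scale_a: Brew scale to work on, under the brewer with the pale blue dripper: loose black slab 210 (its x) x 140 (y) x 28 mm high, 0.9 kg. Origin: centre of its underside. On its front (-x, towards the robot), either side of a display, both centred 83 mm ahead (-x) of the origin: a round white zero button, left seen from the robot (+42 mm in y), and a square green timer key, right (-42 mm in y).
- tare_a_top (a point): Centre of the top face of the round white zero button (28 mm across) of scale_a; at rest 42 mm above the table, 14 mm above the scale's deck. It moves with the button.
- tare_a (a joint): Travel of that white button in m: 0 up, 0.010 fully down; it counts as pressed from 0.004. A spring resists with 1.5 N at first, 3.7 N at 0.004 and 7 N when fully down, and brings it back up when let go.
- timer_a_top (a point): Centre of the top face of the square green timer key (27 mm square) of scale_a; up, it stands 42 mm above the table, 14 mm above the deck. It moves with the key.
- timer_a (a joint): Travel of that green key in m: 0 up (timer stopped), 0.010 fully down; it counts as down from 0.004. It resists with 3.5 N at first, 4.7 N at 0.004 and 6.5 N when fully down, and stays where it is left: it starts up and, once pressed, stays down.
- scale_b: Brew scale under the brewer with the white dripper: loose black slab 210 (its x) x 140 (y) x 28 mm high, 0.9 kg. Origin: centre of its underside. On its front (-x, towards the robot), either side of a display, both centred 83 mm ahead (-x) of the origin: a round white zero button, left seen from the robot (+42 mm in y), and a square green timer key, right (-42 mm in y).
- tare_b_top (a point): Centre of the top face of the round white zero button (28 mm across) of scale_b; at rest 42 mm above the table, 14 mm above the scale's deck. It moves with the button.
- tare_b (a joint): Travel of that white button in m: 0 up, 0.010 fully down; it counts as pressed from 0.004. A spring resists with 1.5 N at first, 3.7 N at 0.004 and 7 N when fully down, and brings it back up when let go.
- timer_b_top (a point): Centre of the top face of the square green timer key (27 mm square) of scale_b; up, it stands 42 mm above the table, 14 mm above the deck. It moves with the key.
- timer_b (a joint): Travel of that green key in m: 0 up (timer stopped), 0.010 fully down; it counts as down from 0.004. It resists with 3.5 N at first, 4.7 N at 0.004 and 6.5 N when fully down, and stays where it is left: it starts up and, once pressed, stays down.
- scale_c: Brew scale under the terracotta mug: loose black slab 210 (its x) x 140 (y) x 28 mm high, 0.9 kg. Origin: centre of its underside. On its front (-x, towards the robot), either side of a display, both centred 83 mm ahead (-x) of the origin: a round white zero button, left seen from the robot (+42 mm in y), and a square green timer key, right (-42 mm in y).
- tare_c_top (a point): Centre of the top face of the round white zero button (28 mm across) of scale_c; at rest 42 mm above the table, 14 mm above the scale's deck. It moves with the button.
- tare_c (a joint): Travel of that white button in m: 0 up, 0.010 fully down; it counts as pressed from 0.004. A spring resists with 1.5 N at first, 3.7 N at 0.004 and 7 N when fully down, and brings it back up when let go.
- timer_c_top (a point): Centre of the top face of the square green timer key (27 mm square) of scale_c; up, it stands 42 mm above the table, 14 mm above the deck. It moves with the key.
- timer_c (a joint): Travel of that green key in m: 0 up (timer stopped), 0.010 fully down; it counts as down from 0.004. It resists with 3.5 N at first, 4.7 N at 0.004 and 6.5 N when fully down, and stays where it is left: it starts up and, once pressed, stays down.
- blue_brewer: Brewer: glass server with a black collar and handle (reaching 69 mm from the axis) and a pale blue cone dripper seated on it, one piece, loose, 0.5 kg, 152 mm high, at most 100 mm across at the dripper's rim. Stands upright on scale_a, towards its back, its axis about 42 mm behind (+x) the scale's origin. Origin: centre of its underside.
- white_brewer: Brewer: glass server with a black collar and handle (reaching 69 mm from the axis) and a white cone dripper seated on it, one piece, loose, 0.5 kg, 152 mm high, at most 100 mm across at the dripper's rim. Stands upright on scale_b, towards its back, its axis about 42 mm behind (+x) the scale's origin. Origin: centre of its underside.
- mug: Terracotta mug, 84 mm across, 90 mm high, with a handle, loose, 0.3 kg, standing on scale_c, its axis about 42 mm behind the scale's origin. Origin: centre of its underside.
Mind the look-alikes: they are no part of the job. What is shaped like the blue_brewer but red is not meant. Leave any yellow look-alike of the white_brewer alone.

How it is judged:
By the outcome, as a careful person would: the job done as asked, in the order asked, and still so for the second after the job is handed in, with the robot touching nothing.
It also fails if it takes over 43 s, if anything falls off the work surface, if the arm or the gripper's body presses on something with over 40 N, if the wrist force passes 120 N, or if a joint passes its speed limit or range.

## Working session

There is one attempt and no reset: what is moved stays moved. The work goes in short steps, Python scripts to look and compute and a tool call to move; the robot and the scene stay as the last step left them, time stands still between calls to the robot, and variables do not carry over. Pictures are saved under pics/ and viewed, at most 10 in all, crops included, and the job is handed in when it is done.

Besides the shell and the picture viewer there is one more tool, called after ">>>" as name([rows], argument=value, ...), one row to a line, values as JSON. drive_tool: Moves the arm, as the interface text tells. Its arguments: {"type":"object","properties":{"deltas":{"type":"array"},"claw":{"type":"number"}},"required":["deltas"]}

```bash
mkdir -p pics; cat > h.py <<'E'
import numpy as np, cv2
from scipy.spatial.transform import Rotation as R
from bench import arm, get_image
def ray(d,u,v,z,st=None):
    c=np.array([(u-d['cx'])/d['fx'],(v-d['cy'])/d['fy'],1.])
    if st is None:
        r=Rm(d['orientation'])@c; e=np.array(d['eye'])
    else:
        T=np.array(d['mount']); Q=R.from_quat(st['ee_rot']).as_matrix()
        r=Q@T[:3,:3]@c; e=Q@T[:3,3]+np.array(st['position'])
    return e+r*(z-e[2])/r[2]
def Rm(o):
    o=np.array(o); return R.from_quat(o).as_matrix() if o.size==4 else o
E
python3 - <<'E'
from h import *
import pickle
s=arm.read_state();print(s)
D={}
for n in ['scene','side','wrist']:
    d=get_image(n);D[n]=d
    print(n,{k:v for k,v in d.items() if k!='img'})
    cv2.imwrite(f'pics/{n}.png',d['img'][:,:,::-1])
D['s']=s
pickle.dump(D,open('d0.pkl','wb'))
E
```

```text
{'clock': 0.0, 'joints': array([ 1.44658118e+00,  3.85521782e-01,  6.62955649e-03, -5.10573171e-04,
       -1.19401808e+00, -2.58599375e-01]), 'joint_vel': array([-3.88600542e-05,  1.50543758e-03, -1.64465912e-04,  1.09397144e-03,
        1.59686871e-04, -6.91206194e-04]), 'joint_efforts': array([ 6.44600959e-05, -3.92290163e+01,  1.88402635e+01,  4.18618172e+00,
       -4.55620393e-03, -1.00152803e-06]), 'position': array([233.21841058, 579.21876286, 230.24233071]), 'ee_rot': array([ 9.81718992e-01, -1.90332990e-01, -1.65776559e-04,  1.07053763e-03]), 'contact_force': array([-0.4978481 , -0.25351573, -0.67856385]), 'wrist_torque': array([-0.02138394,  0.00889679,  0.03790062]), 'grasp_force': 0.0, 'gripper_width': 85.70862451510844}
scene {'fx': 545.4685437179157, 'fy': 545.4685437179157, 'cx': 270.9867829770473, 'cy': 208.6258775927244, 'eye': array([ 606.61479984, -718.3796432 , 1353.40698469]), 'orientation': array([ 0.96878486,  0.04738356, -0.008192  , -0.24319453])}
side {'fx': 421.66887673203865, 'fy': 421.66887673203865, 'cx': 283.4452324966004, 'cy': 206.1007351251859, 'eye': array([ 212.71012427, -666.97276285,  703.99058544]), 'orientation': array([ 0.8800644 , -0.23360412,  0.10981046, -0.39856922])}
wrist {'fx': 314.68260151457656, 'fy': 314.68260151457656, 'cx': 282.94738496224386, 'cy': 206.50522424095726, 'mount': array([[ 3.37188086e-04, -9.52731765e-01, -3.03812557e-01,
         7.82929528e+01],
       [ 9.99999144e-01,  7.05392551e-04, -1.10219965e-03,
        -2.56281412e-01],
       [ 1.26440773e-03, -3.03811925e-01,  9.52731187e-01,
        -1.42040414e+02],
       [ 0.00000000e+00,  0.00000000e+00,  0.00000000e+00,
         1.00000000e+00]])}
```

View pics/scene.png

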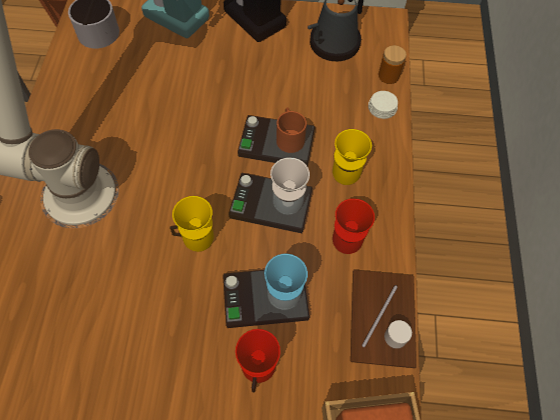

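View pics/side.png

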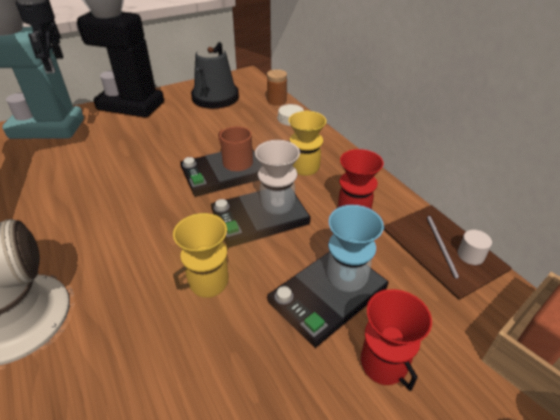

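The scene view shows three scales: terracotta mug at (291,130), white dripper at (290,180), pale blue dripper at (286,280). The red (353,225 and 258,355) and yellow (352,155 and 194,222) brewers are look-alikes. The blue one's scale fits the description, with its white button at about (232,282) and its green key at about (234,314). I'll confirm that in an enlarged crop.

```bash
python3 - <<'E'
from h import *
import pickle
D=pickle.load(open('d0.pkl','rb'))
a=D['scene']['img'][255:345,210:330,::-1]; b=D['side']['img'][255:345,260:380,::-1]
a=cv2.resize(a,None,fx=6,fy=6,interpolation=cv2.INTER_CUBIC)[:,:390]; b=cv2.resize(b,None,fx=6,fy=6,interpolation=cv2.INTER_CUBIC)[:,:400]
cv2.imwrite('pics/crop.png',np.hstack([a,b]))
for n,pts in {'scene':[(232,282),(234,314)],'side':[(284,294),(315,322)]}.items():
    for p in pts: print(n,p,ray(D[n],*p,42).round(1))
E
```

```text
scene (232, 282) [ 470.4 -239.1   42. ]
scene (234, 314) [ 486.1 -321.6   42. ]
side (284, 294) [ 467.1 -236.4   42. ]
side (315, 322) [ 484.8 -318.3   42. ]
```

View pics/crop.png

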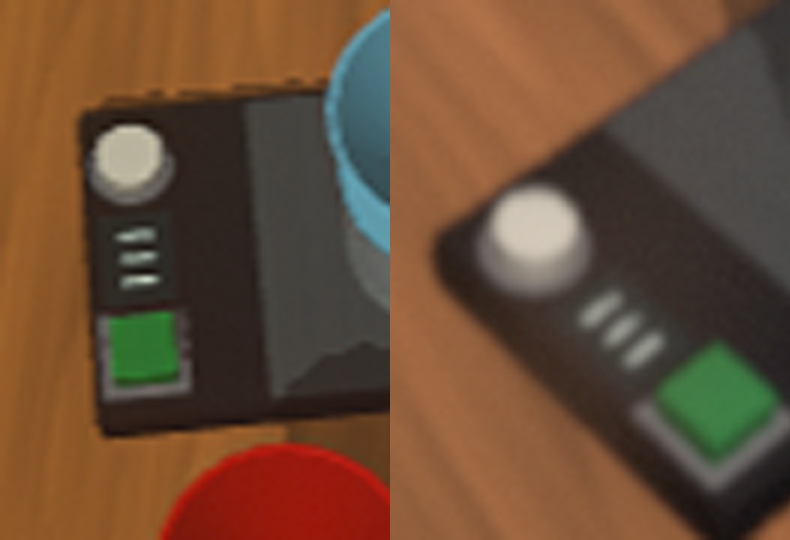

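Confirmed. The crop shows the pale blue dripper on this scale, with the white button top at about scene (231.7,280.8) and the green key top at about (233.8,312.5). In world coordinates that puts white at about (469,-235) and green at about (485.5,-317). The scale is yawed about 11°. I'll move above the white button with the gripper shut, then turn so the camera side faces the robot.

>>> drive_tool([
  [[1.3,1.7,0],[0,0,0]],
  [[2.6,3.3,0],[0,0,0]],
  [[2.6,3.3,0],[0,0,0]],
  [[2.6,3.3,0],[0,0,0]],
  [[2.6,3.3,0],[0,0,0]],
  [[2.6,3.3,0],[0,0,0]],
  [[2.6,3.3,0],[0,0,0]],
  [[2.6,3.3,0],[0,0,0]],
  [[2.6,3.3,0],[0,0,0]],
  [[2.6,3.3,0],[0,0,0]],
  [[2.6,3.3,0],[0,0,0]],
], claw=0)

```text
clock: 1.25
position: [356.9, 154.2, 231.4]
ee_rot: [0.982, -0.19, 0.0, -0.0]
contact_force: [1.0, 0.4, 0.6]
gripper_width: -0.1
grasp_force: 0.0
```

>>> drive_tool([
  [[2.6,3.3,0],[0,0,0]],
  [[2.6,3.3,0],[0,0,0]],
  [[2.6,3.3,0],[0,0,0]],
  [[2.6,3.3,0],[0,0,0]],
  [[2.6,3.3,0],[0,0,0]],
  [[2.6,3.3,0],[0,0,0]],
  [[2.6,3.3,0],[0,0,0]],
  [[2.6,3.3,0],[0,0,0]],
  [[2.6,3.3,0],[0,0,0]],
  [[1.5,2.0,0],[0,0,0]],
  [[0,0,0],[0,0,0]],
])

```text
clock: 2.35
position: [469.9, -233.6, 230.3]
ee_rot: [0.981, -0.192, -0.001, 0.0]
contact_force: [0.3, 0.1, 0.3]
gripper_width: -0.1
grasp_force: 0.0
```

>>> drive_tool([
  [[0,0,0],[0,0,4]],
  [[0,0,0],[0,0,8]],
  [[0,0,0],[0,0,8]],
  [[0,0,0],[0,0,8]],
  [[0,0,0],[0,0,8]],
  [[0,0,0],[0,0,8]],
  [[0,0,0],[0,0,8]],
  [[0,0,0],[0,0,8]],
  [[0,0,0],[0,0,8]],
  [[0,0,0],[0,0,8]],
])

```text
clock: 3.35
position: [469.2, -230.3, 231.2]
ee_rot: [-0.655, 0.756, 0.0, -0.0]
contact_force: [-0.9, -0.7, 0.1]
gripper_width: -0.1
grasp_force: 0.0
```

>>> drive_tool([
  [[0,0,0],[0,0,8]],
  [[0,0,0],[0,0,8]],
  [[0,0,0],[0,0,8]],
  [[0,0,0],[0,0,8]],
  [[0,0,0],[0,0,8]],
  [[0,0,0],[0,0,8]],
  [[0,0,0],[0,0,8]],
  [[0,0,0],[0,0,8]],
  [[0,0,0],[0,0,7]],
  [[0,0,0],[0,0,0]],
  [[0,0,0],[0,0,0]],
])

```text
clock: 4.45
position: [469.4, -230.6, 231.3]
ee_rot: [-0.098, 0.995, 0.0, -0.0]
contact_force: [-0.3, -0.0, -0.5]
gripper_width: 0.2
grasp_force: 0.0
```

```bash
python3 - <<'E'
from h import *
import pickle
s=arm.read_state();print({k:np.round(s[k],3) for k in ['clock','joints','position','ee_rot','contact_force','gripper_width']})
Q=R.from_quat(s['ee_rot']).as_matrix();print(Q.round(3))
D={'s':s}
for n in ['wrist','scene','side']: D[n]=get_image(n)
pickle.dump(D,open('d1.pkl','wb'))
cv2.imwrite('pics/w1.png',D['wrist']['img'][:,:,::-1])
d=pickle.load(open('d0.pkl','rb'))
for n,pts in {'scene':[(231.7,280.8),(233.8,312.5)],'side':[(284.5,292),(314.7,321.3)]}.items():
    for p in pts:
        w=ray(d[n],*p,42); print(n,w.round(1),'tool delta',(Q.T@(w-s['position'])).round(1))
print('red rim',ray(d['scene'],258,352,152).round())
E
```

```text
{'clock': np.float64(4.45), 'joints': array([-0.146,  0.211, -0.24 , -0.   , -1.12 , -1.228]), 'position': array([ 469.413, -230.625,  231.281]), 'ee_rot': array([-0.098,  0.995,  0.   , -0.   ]), 'contact_force': array([-0.299, -0.006, -0.458]), 'gripper_width': np.float64(0.157)}
[[-0.981 -0.195 -0.   ]
 [-0.195  0.981  0.   ]
 [ 0.     0.    -1.   ]]
scene [ 469.2 -236.    42. ] tool delta [  1.2  -5.2 189.3]
scene [ 485.1 -317.9   42. ] tool delta [  1.6 -88.7 189.3]
side [ 470.3 -232.8   42. ] tool delta [ -0.4  -2.4 189.3]
side [ 485.2 -316.8   42. ] tool delta [  1.3 -87.6 189.3]
red rim [ 559. -435.  152.]
```

View pics/w1.png

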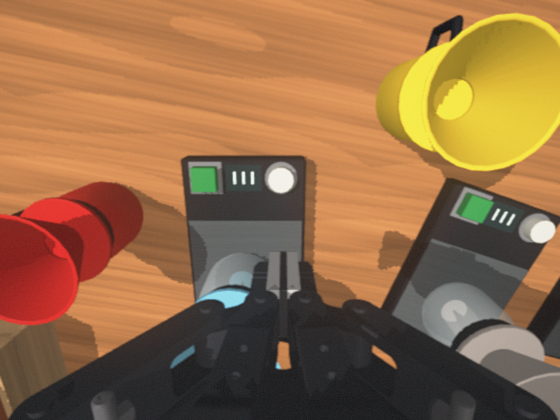

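The wrist view shows the scale under the tool. The white button top is at about (281,178) and the green key top at about (204,180), and the fingertips are shut.

```bash
python3 - <<'E'
from h import *
import pickle
D=pickle.load(open('d1.pkl','rb'));s=D['s'];Q=R.from_quat(s['ee_rot']).as_matrix()
for p in [(281,178),(204,180)]:
    w=ray(D['wrist'],*p,42,s);print(w.round(1),(Q.T@(w-s['position'])).round(1))
E
```

```text
[ 466.5 -233.    42. ] [  3.3  -1.8 189.3]
[ 484.9 -313.9   42. ] [  1.1 -84.7 189.3]
```

>>> drive_tool([
  [[0.15,-0.3,1],[0,0,0]],
  [[0,0,2],[0,0,0]],
  [[0,0,2.5],[0,0,0]],
  [[0,0,2.5],[0,0,0]],
  [[0,0,2.5],[0,0,0]],
  [[0,0,2.5],[0,0,0]],
  [[0,0,2],[0,0,0]],
  [[0,0,1.5],[0,0,0]],
  [[0,0,0.8],[0,0,0]],
  [[0,0,0.4],[0,0,0]],
  [[0,0,0.2],[0,0,0]],
  [[0,0,0],[0,0,0]],
])

```text
clock: 5.8
position: [469.0, -234.5, 52.6]
ee_rot: [-0.096, 0.995, -0.0, 0.0]
contact_force: [-0.1, 0.2, 0.1]
gripper_width: 0.4
grasp_force: 0.0
```

```bash
python3 - <<'E'
from h import *
s=arm.read_state();print(s['position'],s['contact_force'])
d=get_image('scene')['img'][240:340,200:330,::-1];e=get_image('side')['img'][240:340,250:380,::-1]
f=lambda i:cv2.resize(i,(390,300),interpolation=cv2.INTER_CUBIC)
cv2.imwrite('pics/c2.png',np.hstack([f(d),f(e)]))
E
```

```text
[ 469.0170345  -234.51978078   52.6275563 ] [-0.06759399  0.22081458  0.13941409]
```

View pics/c2.png

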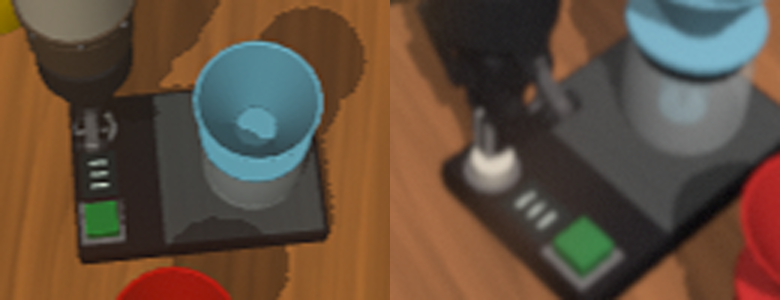

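The fingertips are centred over the white button. I'll press it slowly.

>>> drive_tool([
  [[0,0,0.3],[0,0,0]],
  [[0,0,0.3],[0,0,0]],
  [[0,0,0.2],[0,0,0]],
  [[0,0,0.1],[0,0,0]],
  [[0,0,0.1],[0,0,0]],
  [[0,0,0.1],[0,0,0]],
  [[0,0,0.1],[0,0,0]],
  [[0,0,0.1],[0,0,0]],
  [[0,0,0.1],[0,0,0]],
  [[0,0,0],[0,0,0]],
  [[0,0,0],[0,0,0]],
])

```text
clock: 7.0
position: [468.7, -234.4, 38.4]
ee_rot: [-0.096, 0.995, -0.0, -0.0]
contact_force: [-1.9, 0.3, 3.7]
gripper_width: 0.3
grasp_force: 1.7
```

>>> drive_tool([
  [[0,0,0.1],[0,0,0]],
  [[0,0,0.1],[0,0,0]],
  [[0,0,0.1],[0,0,0]],
  [[0,0,0],[0,0,0]],
  [[0,0,0],[0,0,0]],
  [[0,0,0],[0,0,0]],
])

```text
clock: 7.6
position: [468.8, -234.4, 35.4]
ee_rot: [-0.096, 0.995, -0.0, 0.0]
contact_force: [-1.4, 0.8, 5.2]
gripper_width: 0.1
grasp_force: 2.5
```

Force is 5.2 N, about 6.7 mm of travel, so it is pressed without reaching the stop. Next I'll release it and cross to the green key.

>>> drive_tool([
  [[0,0,-0.2],[0,0,0]],
  [[0,0,-0.2],[0,0,0]],
  [[0,0,-0.3],[0,0,0]],
  [[0,0,-0.5],[0,0,0]],
  [[0,0,-1.0],[0,0,0]],
  [[0,0,-1.3],[0,0,0]],
  [[0,0,0],[0,0,0]],
])

```text
clock: 8.3
position: [470.2, -234.7, 72.3]
ee_rot: [-0.097, 0.995, -0.001, 0.002]
contact_force: [0.9, 0.1, -0.4]
gripper_width: 0.4
grasp_force: 0.0
```

>>> drive_tool([
  [[0,-0.7,0],[0,0,0]],
  [[0,-1.4,0],[0,0,0]],
  [[0,-1.6,0],[0,0,0]],
  [[0,-1.6,0],[0,0,0]],
  [[0,-1.6,0],[0,0,0]],
  [[0,-1.0,0],[0,0,0]],
  [[0,-0.5,0.5],[0,0,0]],
  [[0,0,0.8],[0,0,0]],
  [[0,0,0.5],[0,0,0]],
  [[0,0,0.2],[0,0,0]],
  [[0,0,0],[0,0,0]],
  [[0,0,0],[0,0,0]],
])

```text
clock: 9.5
position: [485.0, -316.5, 50.5]
ee_rot: [-0.097, 0.995, -0.0, 0.0]
contact_force: [-0.2, 0.1, 0.1]
gripper_width: 0.3
grasp_force: 0.0
```

```bash
python3 - <<'E'
from h import *
s=arm.read_state();print(s['position'],s['contact_force'])
d=get_image('scene')['img'][240:340,200:330,::-1];e=get_image('side')['img'][240:340,250:380,::-1]
f=lambda i:cv2.resize(i,(390,300),interpolation=cv2.INTER_CUBIC)
cv2.imwrite('pics/c3.png',np.hstack([f(d),f(e)]))
E
```

```text
[ 485.02554319 -316.51212981   50.4803282 ] [-0.16726347  0.12876679  0.13281296]
```

View pics/c3.png

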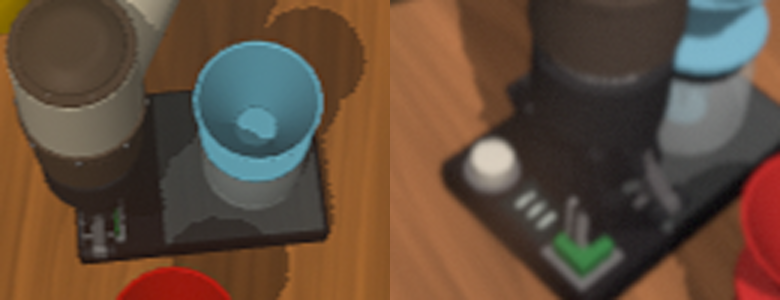

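The white button is back up, and the fingertips are over the green key. I'll press it slowly.

>>> drive_tool([
  [[0,0,0.3],[0,0,0]],
  [[0,0,0.3],[0,0,0]],
  [[0,0,0.1],[0,0,0]],
  [[0,0,0.1],[0,0,0]],
  [[0,0,0.1],[0,0,0]],
  [[0,0,0.1],[0,0,0]],
  [[0,0,0.1],[0,0,0]],
  [[0,0,0.1],[0,0,0]],
  [[0,0,0.1],[0,0,0]],
  [[0,0,0.1],[0,0,0]],
  [[0,0,0],[0,0,0]],
  [[0,0,0],[0,0,0]],
])

```text
clock: 10.8
position: [484.8, -316.8, 36.3]
ee_rot: [-0.096, 0.995, 0.0, -0.0]
contact_force: [-2.1, 1.7, 5.2]
gripper_width: -0.2
grasp_force: 2.1
```

>>> drive_tool([
  [[0,0,0.1],[0,0,0]],
  [[0,0,0.1],[0,0,0]],
  [[0,0,0],[0,0,0]],
  [[0,0,0],[0,0,0]],
  [[0,0,0],[0,0,0]],
])

```text
clock: 11.3
position: [484.8, -316.8, 34.3]
ee_rot: [-0.096, 0.995, 0.0, -0.0]
contact_force: [-1.9, 0.6, 5.1]
gripper_width: -0.1
grasp_force: 2.3
```

Travel is about 7.5 mm. I'll withdraw straight up.

>>> drive_tool([
  [[0,0,-0.2],[0,0,0]],
  [[0,0,-0.3],[0,0,0]],
  [[0,0,-0.5],[0,0,0]],
  [[0,0,-1.5],[0,0,0]],
  [[0,0,-2.5],[0,0,0]],
  [[0,0,-3],[0,0,0]],
  [[0,0,-3],[0,0,0]],
  [[0,0,-3],[0,0,0]],
  [[0,0,-2],[0,0,0]],
  [[0,0,-1],[0,0,0]],
  [[0,0,0],[0,0,0]],
  [[0,0,0],[0,0,0]],
])

```text
clock: 12.5
position: [484.3, -316.5, 203.2]
ee_rot: [-0.096, 0.995, 0.001, -0.001]
contact_force: [0.1, -0.3, -1.5]
gripper_width: -0.1
grasp_force: 0.0
```

```bash
python3 - <<'E'
from h import *
s=arm.read_state();print(s['position'],s['contact_force'])
d=get_image('wrist')['img'][130:270,150:332,::-1];e=get_image('side')['img'][240:340,250:380,::-1]
f=lambda i:cv2.resize(i,(390,300),interpolation=cv2.INTER_CUBIC)
cv2.imwrite('pics/c4.png',np.hstack([f(d),f(e)]))
E
```

```text
[ 484.27060506 -316.46649527  203.19259314] [ 0.14261699 -0.2518788  -1.51787626]
```

View pics/c4.png

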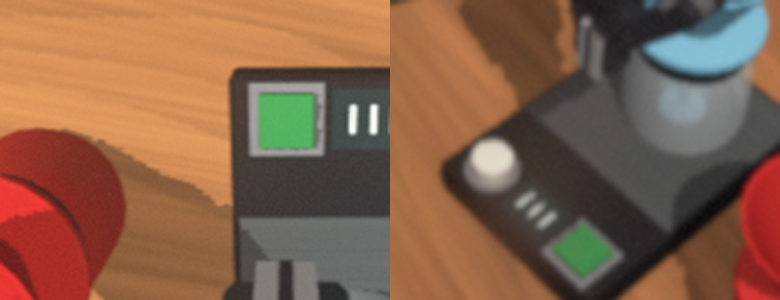

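The green key now sits low in its frame, the white button is up, and the scale and brewer have not moved. The arm is clear of everything, so I'll hand the job in.

```bash
python3 -c "
from bench import arm
print(arm.job_done())"
```

```text
the job is handed in; nothing more can be done
None
```

On the pale blue dripper's scale, I pressed the white zero button and it came back up, then pushed the green timer key down, where it stayed; the arm withdrew and the job is handed in at about 12.6 s.

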